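# Set a pocket watch in the timing stand

## Robot

A 6-joint arm with a two-finger parallel gripper is mounted at the origin on the work surface. World frame = base frame: x ahead of the robot, y to its left, z up, the work surface at z = 0. Lengths are in mm, angles in rad, forces in N, time in s.
With the tool pointing down it reaches from about 275 to 1000 mm from the base axis. Payload 8.4 kg.
Tool frame: the origin (TCP) lies midway between the tips of the shut fingers; the grasp point (between the pads) lies 19 mm behind it; z points along the fingers, y is the direction in which the jaws open and shut (so a half turn about z gives the same grasp; the last joint's range is limited). The gripper opens to 85 mm and grips with 20 to 120 N. Pads are 22 mm wide; open, the fingers measure 114 mm over their backs; the gripper's body (76 mm by 85 mm) begins 54 mm behind the grasp point. The pads swing forward as they close: fully open they stand 13 mm farther back than shut.
Start: joints at [-1.167, 0.353, 1.633, -0, 1.155, -0.002], TCP at [246.72, -574.245, 231.281] pointing down, gripper open.
Joint ranges: [-2.63, 2.63], [-0.92, 2.1], [0.06, 2.66], [-1.3, 4.44], [0, 2.69], [-3.02, 3.02]. Speed limits (rad/s): [2.22, 2.22, 2.79, 3.14, 3.14, 3.14].

## Interface

Orientations are given as [roll, pitch, yaw] about the fixed x, y, z axes, in that order (R = Rz(yaw) Ry(pitch) Rx(roll)).
In Python, from rig import * gives the robot as it stands.
- The arm moves only by the tool play_rows, never from a script. Its argument "moves" is a list of rows, each a list of 3 entries, a list of its own where there are three numbers: the shift along the tool's x, y, z in m, then the turn, a rotation vector about the tool's x, y, z in rad, then the opening in per cent of the stroke, from 0 (shut) to 100 (fully open). In form: [[[x, y, z], [rx, ry, rz], fingers], ...]. A call has 1 to 20 rows; each row shifts and turns the commanded pose from where the row before left it, along the tool's axes as they then stand; what a row does not reach is not made up. A row lasts 1/10 s, in which the tool goes at most 50 mm and 8.59 degrees, less where a joint would pass 70% of its speed; a pose out of reach is approached as far as the arm can. A call is refused whole if a number of a shift passes 0.05 or a number of a turn 0.15, either way. A call with a gripper value outside its range is refused whole. The fingers move at their own pace and stop on an object; "squeeze" is the grip in N (left out, the last holds). Time passes only in rows, so rows that do not move let the fingers close. It gives the time, the measured TCP pose, the force and the opening at its end, in the units of the state.
- sense(): the state, without advancing time (a new reading comes with each control period).
- grab_frame(name): name is "scene" or "side" or "wrist"; returns a dict with "pixels" (420x560x3 uint8, red, green, blue), "intrinsics" (3x3 intrinsics, pixels), "R" (3x3) and "t" (3): a world point X has camera coordinates R X + t. Camera axes: x right, y down, z forward; pixel columns grow to the right and rows downward; lengths in mm; the calibration is good to about 2 mm. A picture is of the moment at which its call begins. There is no depth.
- sign_off(): hands the job in, once; it reports no verdict.
The state is a dict: "clock": time; "qpos": joint angles; "qvel": joint speeds; "joint_efforts": joint torques, N m; "eef_pos": TCP position; "tcp_rot": TCP orientation; "contact_force": force on the tool from outside, world axes, zero at the start; "wrist_torque": the same for the moment, N m; "opening": opening from 0.0 (shut) to 1.0 (fully open).
Only numpy, scipy, OpenCV 4.12 (cv2) and the standard library are available. Lean on these libraries where they do the work, as an engineer would, in place of code of your own. Each camera call takes 0.05 s, during which the arm holds its last target. There are 200 camera calls.

## Task

Lay the pocket watch dial up on the narrow sloping rest of the timing stand, with its bow pointing straight up the slope and its rim down against the two brass pins, and let go of it. Then slide the stand's jaw by its red grip down the slope until its rubber pad meets the bow, so the watch is held ready for timing. Set the watch down gently, do not ram the jaw into it, and leave the other things on the bench where they are.

Things in the scene. Friction and masses are not known exactly. Their poses are not given: they have to be found in the camera images.
- watch: Silver pocket watch, about 110 g, dial up on the cork mat. Case 50 mm across, 14 mm thick, edges bevelled 3 mm: upright rim 3 to 11 mm above the back. Origin: centre of the back (underside). z out of the white dial, x from the centre to the crown and bow (12 o'clock). The bow's wire loop is 26 mm wide and ends 42 mm from the centre. The sides along y (3 and 9 o'clock) are free to grip.
- watch_bow (a point): Outermost point of the watch's bow: 42 mm from the watch's centre along its x, 7 mm above its back. Axes as the watch.
- rest: The stand's sloping rest: fixed aluminium bar 40 mm wide, 8 mm thick, from x = -43 to +107 mm, rising at 30 deg. Origin: on its upper face, 75 mm above the bench, where the centre of the watch's back belongs when its rim touches both pins. x up the slope, z square out of the upper face, y across. Two brass pins, 6 mm thick, 10 mm high, stand at x = -23, y = +16 and -16 mm.
- stand: Timing stand, fixed; place and turn vary. Grey base 150 x 90 x 14 mm, its centre 30 mm along x from the origin, with a steel column 26 mm wide under the rest. Origin on the bench straight below the rest's origin; x is the rest's uphill direction, level; the low end faces the robot.
- jaw (a joint): Jaw sliding on the rest's upper part: travel in m, 0 fully up the slope (pad face at x = 76 mm on the rest), growing down the slope to at most 0.050. It meets the bow of a seated watch at about 0.034. About 1.5 N of friction; it stays where it is left. Starts between 0 and 0.014.
- jaw_pad (a point): Centre of the face of the jaw's rubber pad, 7 mm above the rest's upper face; pad 26 mm wide, 12 mm high. Axes as the rest's: x up the slope, so the watch's bow lies on its -x side.
- jaw_grip (a point): On the centre line of the jaw's red grip, 30 mm above the rest's upper face, 13 mm up-slope of the pad face. The grip is a block 18 mm along the slope, 14 mm across (y), from 13 to 37 mm above that face, on the jaw's 26 mm wide dark body. Axes as the rest's.
- mat: Round cork mat, 120 mm in diameter, 4 mm thick, fixed to the bench. Origin: centre of its underside. The watch starts on it.
- driver_rack: Bystander: blue steel screwdriver rack 50 x 120 x 45 mm with five drivers standing up to 107 mm; origin at the centre of its underside, long along y.
- case_wrench: Bystander: flat brass case back wrench, 132 mm long (x), 60 mm wide at its head, 18 mm high; origin at the middle of its shank, underside.
- loupe: Bystander: black eye loupe, a cone 36 mm in diameter and 28 mm high; origin at the centre of its underside.
- crystal_case: Bystander: walnut-lidded case 134 x 104 x 47 mm; origin at the centre of its underside.
Not all that is in view belongs to the job. What is shaped like the watch but blue is not meant.

How it is judged:
By the outcome, as a careful person would: the job done as asked, in the order asked, and still so for the second after the job is handed in, with the robot touching nothing.
It also fails if it takes over 51 s, if anything falls off the work surface, if the arm or the gripper's body presses on something with over 40 N, if the wrist force passes 120 N, or if a joint passes its speed limit or range.

## Working session

There is one attempt and no reset: what is moved stays moved. The work goes in short steps, Python scripts to look and compute and a tool call to move; the robot and the scene stay as the last step left them, time stands still between calls to the robot, and variables do not carry over. Pictures are saved under pics/ and viewed, about 8 in all and at most 12, crops included, and the job is handed in when it is done.

Besides the shell and the picture viewer there is one more tool, called after "Emit:" as name(argument=value, ...), one argument or row to a line, values as JSON. play_rows: Moves the arm, as the interface text tells. Its arguments: {"type":"object","properties":{"moves":{"type":"array"},"squeeze":{"type":"number"}},"required":["moves"]}

```bash
mkdir -p pics; ls; cat > h.py <<'E'
from rig import *
import numpy as np, cv2
from scipy.spatial.transform import Rotation as Ro
def ray(f,u,v):
    K,R,t=[np.array(f[k],float) for k in("intrinsics","R","t")]; t=t.ravel()
    d=R.T@np.linalg.inv(K)@np.array([u,v,1.]); return -R.T@t,d/np.linalg.norm(d)
def onz(f,u,v,z):
    c,d=ray(f,u,v); return c+d*(z-c[2])/d[2]
def tri(*obs):
    A=np.zeros((3,3));b=np.zeros(3)
    for f,u,v in obs:
        c,d=ray(f,u,v);P=np.eye(3)-np.outer(d,d);A+=P;b+=P@c
    x=np.linalg.solve(A,b)
    return x,[np.linalg.norm((np.eye(3)-np.outer(d,d))@(x-c)) for c,d in [ray(*o) for o in obs]]
def proj(f,X):
    p=np.array(f["intrinsics"])@(np.array(f["R"])@np.array(X,float)+np.array(f["t"]).ravel()); return p[:2]/p[2]
def save(f,n,s=1,box=None):
    im=cv2.cvtColor(f["pixels"],cv2.COLOR_RGB2BGR)
    if box: im=im[box[1]:box[3],box[0]:box[2]]
    cv2.imwrite("pics/"+n+".png",cv2.resize(im,None,fx=s,fy=s,interpolation=cv2.INTER_CUBIC))
E
python3 - <<'E'
from h import *
import pickle
F={n:grab_frame(n) for n in("scene","side","wrist")}
pickle.dump(F,open("f0.pkl","wb"))
for n in F: save(F[n],n+"0",1.4 if n!="wrist" else 1); print(n,ray(F[n],280,210))
print(sense())
E
```

```text
pics
scene (array([1244.36751039, -462.96318404,  675.53185505]), array([-0.70249579,  0.40782181, -0.58325041]))
side (array([-155.3935222 ,  974.62800453,  926.60095287]), array([ 0.47932693, -0.69839667, -0.5314958 ]))
wrist (array([ 308.35416503, -546.94108213,  373.66593885]), array([-0.23379929, -0.09968383, -0.96716132]))
{'clock': 0.15, 'qpos': array([-1.16744206e+00,  3.53535488e-01,  1.63394518e+00,  5.96450809e-06,
        1.15517952e+00, -2.40893326e-03]), 'qvel': array([-0.00041339, -0.00226645, -0.00332087,  0.00027087,  0.00062106,
        0.00038226]), 'joint_efforts': array([-3.62282990e-04, -6.05636930e+01, -3.42338061e+01, -1.41661386e-05,
        6.16171776e-03,  3.04809942e-05]), 'eef_pos': array([ 246.55953317, -573.93102882,  230.71288537]), 'tcp_rot': array([-3.14052513e+00, -8.02577771e-06,  4.05760788e-01]), 'contact_force': array([ 0.44126833,  0.05410718, -0.84838175]), 'wrist_torque': array([-0.03486164,  0.00891771,  0.02675286]), 'opening': 0.9995573843069927}
```

View pics/scene0.png

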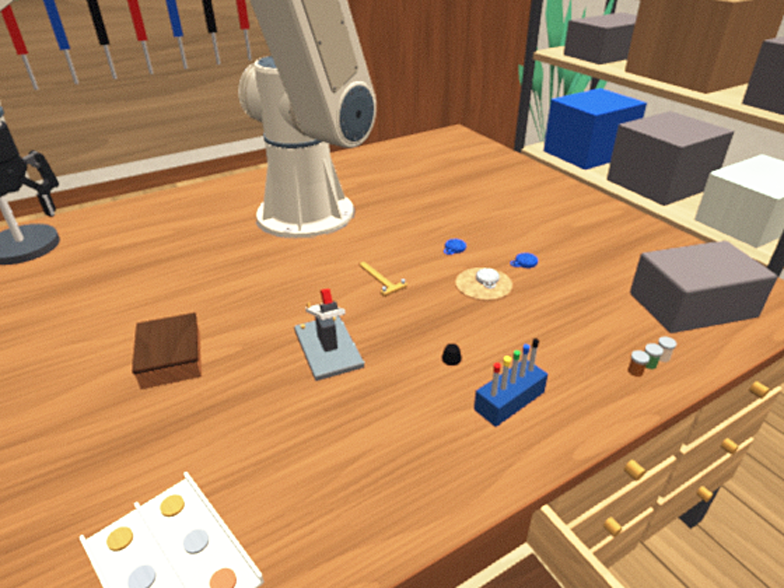

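View pics/side0.png

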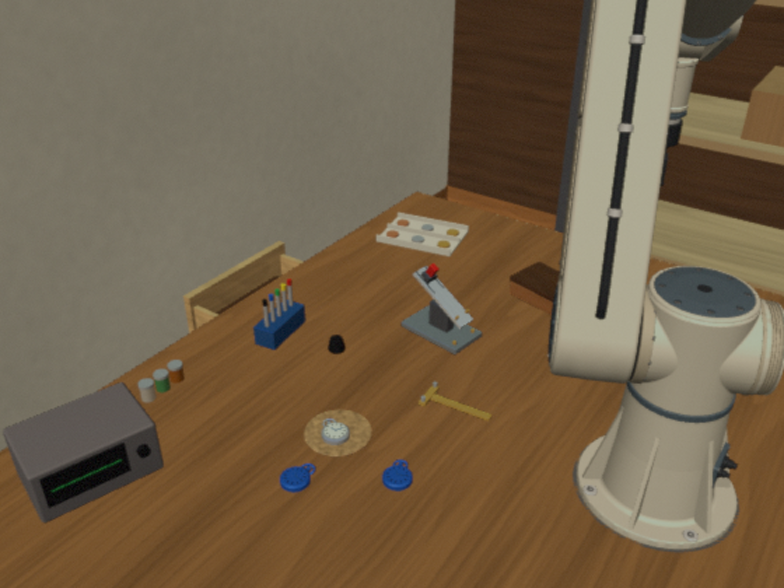

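The scene view (1.4x) shows the silver watch on the cork mat at (487,277), blue decoys at (455,246) and (525,260), and the stand at (328,335) with its red grip at (326,297). In the side view the watch is at (335,432), the decoys at (295,478) and (397,476), and the red grip at (432,271). I choose the silver watch with the white dial on the mat.

```bash
python3 - <<'E'
from h import *
import pickle
F=pickle.load(open("f0.pkl","rb"));S,D=F["scene"],F["side"]
def blob(f,lo,hi,box):
    h=cv2.cvtColor(f["pixels"],cv2.COLOR_RGB2HSV);m=cv2.inRange(h,lo,hi);k=np.zeros_like(m);x0,y0,x1,y1=box;k[y0:y1,x0:x1]=m[y0:y1,x0:x1]
    ys,xs=np.nonzero(k);return xs.mean(),ys.mean(),len(xs)
for n,lo,hi,b1,b2 in [("watch",(0,0,150),(179,70,255),(325,180,370,210),(215,295,260,320)),
  ("red",(0,150,80),(6,255,255),(220,200,245,220),(295,180,320,205))]:
    a=blob(S,lo,hi,b1);b=blob(D,lo,hi,b2);print(n,a,b,tri((S,*a[:2]),(D,*b[:2])))
# stand base corners (top z=14), picture coords/1.4
for uv in [(295,325),(340,322),(362,363),(319,376)]: print("scene base",onz(S,uv[0]/1.4,uv[1]/1.4,14).round(1))
for uv in [(402,325),(457,350),(480,333),(425,306)]: print("side base",onz(D,uv[0]/1.4,uv[1]/1.4,14).round(1))
print("mat",onz(S,484/1.4,283/1.4,4),onz(D,338/1.4,432/1.4,4))
a=S["pixels"][170:220,310:390];b=D["pixels"][285:335,200:280];c=S["pixels"][195:275,200:280];d=D["pixels"][180:260,275:355]
r=lambda x:cv2.resize(x,(390,295),interpolation=cv2.INTER_CUBIC)
r2=lambda x:cv2.resize(x,(390,390) if 0 else (300,300),interpolation=cv2.INTER_CUBIC)
im=np.vstack([np.hstack([r(a),r(b)]),np.hstack([r2(c),r2(d),np.zeros((300,180,3),np.uint8)])])
cv2.imwrite("pics/crop.png",im[:,:,::-1])
E
```

```text
watch (np.float64(348.5202312138728), np.float64(197.47398843930637), 173) (np.float64(238.67226890756302), np.float64(307.20168067226894), 119) (array([498.13441225, 203.90136632,  14.01243916]), [np.float64(2.3600027234412995), np.float64(2.36000272344112)])
red (np.float64(232.7941176470588), np.float64(211.16176470588235), 68) (np.float64(308.2708333333333), np.float64(192.52083333333334), 48) (array([ 542.59264966, -182.95486855,  138.5177186 ]), [np.float64(1.3115618070622124), np.float64(1.311561807062301)])
scene base [ 437.3 -207.9   14. ]
scene base [ 474.  -131.3   14. ]
scene base [ 596.9 -149.7   14. ]
scene base [ 587.1 -227.    14. ]
side base [ 580.5 -135.3   14. ]
side base [ 440.1 -124.7   14. ]
side base [ 431.1 -203.4   14. ]
side base [ 580.2 -225.1   14. ]
mat [503.92638216 192.79550722   4.        ] [495.11244697 193.60314865   4.        ]
```

View pics/crop.png

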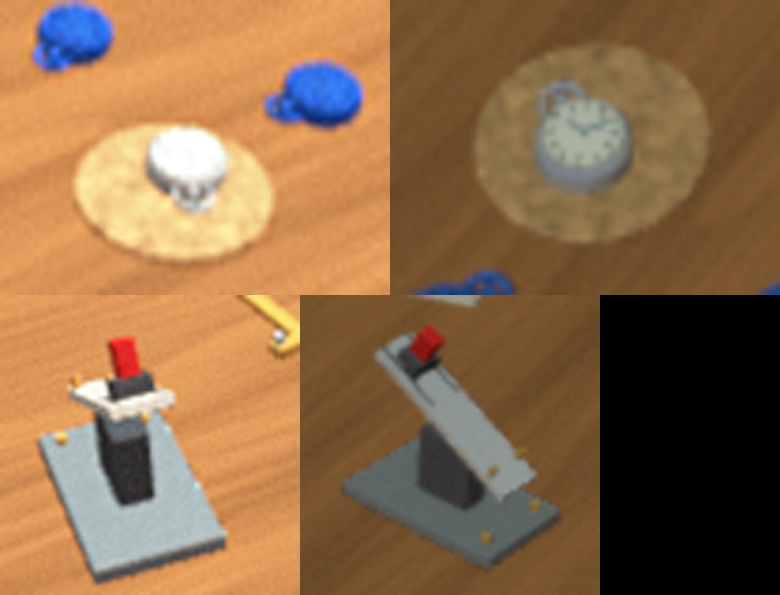

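The crop confirms the silver watch, dial up, with its bow pointing away from the robot. The estimate is about (498,204), with height 14 mm against an expected 18. The stand's uphill direction is roughly +x. Next I move the wrist camera over the watch.

Emit:
play_rows(
  moves=[
    [[0.031,-0.034,0],[0,0,0],100],
    [[0.031,-0.034,0],[0,0,0],100],
    [[0.031,-0.034,0],[0,0,0],100],
    [[0.031,-0.034,0],[0,0,0],100],
    [[0.031,-0.034,0],[0,0,0],100],
    [[0.031,-0.034,0],[0,0,0],100],
    [[0.031,-0.034,0],[0,0,0],100],
    [[0.031,-0.034,0],[0,0,0],100],
    [[0.031,-0.034,0],[0,0,0],100],
    [[0.031,-0.034,0],[0,0,0],100],
    [[0.031,-0.034,0],[0,0,0],100],
    [[0.031,-0.034,0],[0,0,0],100],
    [[0.031,-0.034,0],[0,0,0],100],
    [[0.031,-0.034,0],[0,0,0],100],
    [[0.031,-0.034,0],[0,0,0],100],
    [[0.031,-0.034,0],[0,0,0],100],
    [[0.031,-0.034,0],[0,0,0],100],
    [[0.02,-0.02,0],[0,0,0.14],100],
    [[0,0,0],[0,0,0.14],100],
    [[0,0,0],[0,0,0.13],100],
  ],
)

```text
clock: 2.15
eef_pos: [513.1, 192.2, 230.8]
tcp_rot: [3.141, 0.001, -0.008]
contact_force: [-0.2, 0.4, 0.2]
opening: 0.998
```

```bash
python3 - <<'E'
from h import *
import pickle
f=grab_frame("wrist");pickle.dump(f,open("w1.pkl","wb"));save(f,"w1");s=sense();print(s["clock"],s["eef_pos"],s["tcp_rot"],s["qpos"])
E
```

```text
2.2 [512.99363443 191.7092782  230.80239071] [ 3.14124794e+00  8.64220280e-04 -1.61067530e-02] [ 3.54902501e-01  2.34168564e-01  1.79958140e+00 -8.86168195e-06
  1.10877309e+00  1.94180939e+00]
```

View pics/w1.png

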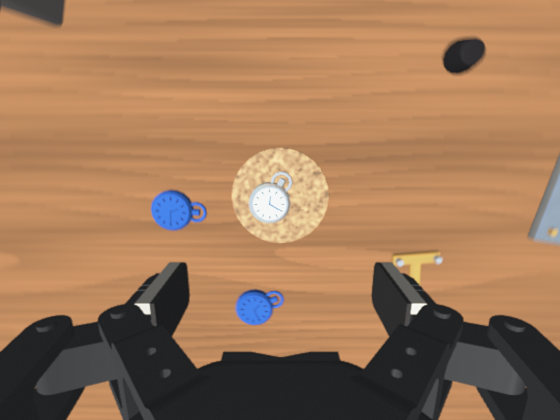

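The wrist view shows the watch at (270,202) with its bow at (283,178), on the mat at (280,195). The decoys are at (172,210) and (255,307). Now I measure it.

```bash
python3 - <<'E'
from h import *
import pickle
f=pickle.load(open("w1.pkl","rb"))
h=cv2.cvtColor(f["pixels"],cv2.COLOR_RGB2HSV);m=cv2.inRange(h,(0,0,100),(179,60,255));k=np.zeros_like(m);k[155:235,240:320]=m[155:235,240:320]
body=cv2.morphologyEx(cv2.morphologyEx(k,cv2.MORPH_CLOSE,np.ones((5,5))),cv2.MORPH_OPEN,cv2.getStructuringElement(2,(17,17)))
c=max(cv2.findContours(body,0,1)[0],key=cv2.contourArea);e=cv2.fitEllipse(c);print("ell",e)
C=onz(f,*e[0],12);print("centre",C)
ys,xs=np.nonzero(k);P=np.array([onz(f,u,v,11) for u,v in zip(xs,ys)])
d=P-C;r=np.hypot(d[:,0],d[:,1]);b=P[(r>29)&(r<48)]
u=(b-C)[:,:2].mean(0);yaw=np.arctan2(u[1],u[0]);print(len(b),"yaw",yaw,"rmax",r[(r<48)].max(),"r body",np.sqrt(cv2.contourArea(c)/np.pi))
pu=proj(f,C);pv=proj(f,C+[25,0,0]);print("25mm in px",np.linalg.norm(pu-pv))
w=(b-C)[:,:2]@np.array([-np.sin(yaw),np.cos(yaw)]);print("bow width",w.min(),w.max())
m=cv2.inRange(h,(10,60,150),(28,150,255));save(f,"w1c",6,(235,150,325,240))
m2=cv2.inRange(h,(14,60,120),(30,160,255))
print("mat ",onz(f,280.5,195,4))
cv2.imwrite("pics/m.png",np.hstack([cv2.resize(x[150:240,235:325],None,fx=4,fy=4) for x in (k,body)]))
E
```

```text
ell ((271.0423278808594, 198.6966552734375), (38.21406936645508, 53.93048858642578), 31.289358139038086)
centre [499.42105918 203.20938304  12.        ]
132 yaw -0.6147823013246158 rmax 36.217885136363314 r body 22.16913314200113
25mm in px 20.66921703382003
bow width -21.974662819465863 15.40720004407646
mat  [502.16922256 191.78481779   4.        ]
```

View pics/m.png

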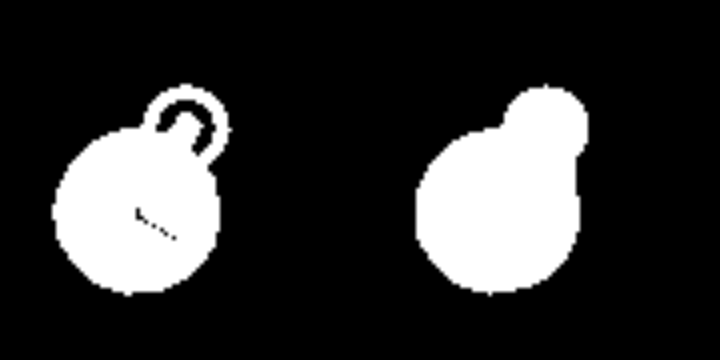

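The mask is clean, but the closing step filled the bow. I'll refit the disc with a larger opening.

```bash
cat >> h.py <<'E'
def watch(f,box,zc,ks):
    h=cv2.cvtColor(f["pixels"],cv2.COLOR_RGB2HSV);m=cv2.inRange(h,(0,0,100),(179,60,255));k=np.zeros_like(m);x0,y0,x1,y1=box;k[y0:y1,x0:x1]=m[y0:y1,x0:x1]
    fill=np.zeros_like(k);hs=[c for c in cv2.findContours(k,cv2.RETR_EXTERNAL,1)[0]];cv2.drawContours(fill,[max(hs,key=cv2.contourArea)],-1,255,-1)
    body=cv2.morphologyEx(fill,cv2.MORPH_OPEN,cv2.getStructuringElement(2,(ks,ks)))
    c=max(cv2.findContours(body,0,1)[0],key=cv2.contourArea);e=cv2.fitEllipse(c)
    ys,xs=np.nonzero(k);return e,xs,ys
E
python3 - <<'E'
from h import *
import pickle
f=pickle.load(open("w1.pkl","rb"))
e,xs,ys=watch(f,(240,155,320,235),12,33);C=onz(f,*e[0],13);print(e,C)
P=np.array([onz(f,u,v,11) for u,v in zip(xs,ys)]);d=(P-C)[:,:2];r=np.hypot(*d.T)
b=d[(r>29)];u=b.mean(0);yaw=np.arctan2(u[1],u[0]);w=b@np.array([-np.sin(yaw),np.cos(yaw)])
print(len(b),"yaw",yaw,"rmax",r.max(),"bow w",w.min(),w.max())
s=sense();R=Ro.from_euler("xyz",s["tcp_rot"]).as_matrix()
# target pose: tool x along bow, down
y=R[:,0];ty=np.arctan2(y[1],y[0]);print("tool yaw",ty,"rz needed",-(yaw-ty))
print("shift in tool axes now (mm)",R.T@(np.array([C[0],C[1],60])-s["eef_pos"]))
E
```

```text
((269.1122131347656, 201.90594482421875), (39.97699737548828, 40.88433837890625), 37.03091049194336) [495.71131271 205.56542719  13.        ]
128 yaw -0.5427162099814468 rmax 40.6125300201223 bow w -12.493058495008224 12.646631871233911
tool yaw -0.016106752981527302 rz needed 0.5266094569999195
shift in tool axes now (mm) [-17.35563052 -13.63488412 170.81276359]
```

Emit:
play_rows(
  moves=[
    [[-0.0175,-0.0135,0.02],[0,0,0],100],
    [[0,0,0.02],[0,0,0.132],100],
    [[0,0,0.02],[0,0,0.132],100],
    [[0,0,0.02],[0,0,0.132],100],
    [[0,0,0.02],[0,0,0.131],100],
    [[0,0,0.03],[0,0,0],100],
    [[0,0,0.03],[0,0,0],100],
    [[0,0,0.02],[0,0,0],100],
    [[0,0,0],[0,0,0],100],
  ],
)

```text
clock: 3.1
eef_pos: [493.8, 203.7, 48.8]
tcp_rot: [3.138, 0.003, -0.529]
contact_force: [0.7, 0.2, 0.6]
opening: 1.0
```

```bash
python3 - <<'E'
from h import *
f=grab_frame("wrist");save(f,"w2");s=sense();R=Ro.from_euler("xyz",s["tcp_rot"]).as_matrix();print(s["clock"],s["eef_pos"],s["tcp_rot"],s["qpos"][5])
try:
  for z in(11,13):
    g=proj(f,[495.7,205.6,z]);print(g)
except Exception as e: print(e)
print(R.T@(np.array([495.7,205.6,3])-s["eef_pos"]))
E
```

```text
3.15 [494.86278675 204.16278454  50.36564005] [ 3.13933011e+00  1.71248394e-03 -5.29612059e-01] 2.48891912008488
[275.70273052 239.37986652]
[275.67286136 240.50740622]
[ 0.0775513  -1.77044276 47.36169222]
```

View pics/w2.png

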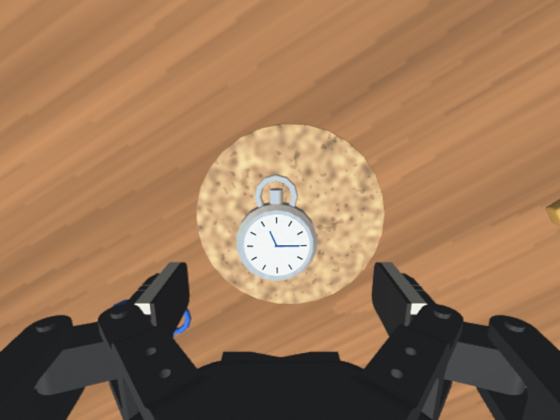

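The close view shows the bow pointing straight up the image and the watch centre at (276,243), between the fingers. A blue decoy at (183,318) is clear of the fingers' path. Descend and grip.

Emit:
play_rows(
  moves=[
    [[0,-0.002,0.02],[0,0,0],100],
    [[0,0,0.015],[0,0,0],100],
    [[0,0,0.008],[0,0,0],100],
    [[0,0,0.004],[0,0,0],90],
    [[0,0,0],[0,0,0],75],
    [[0,0,0],[0,0,0],68],
    [[0,0,0],[0,0,0],64],
    [[0,0,0],[0,0,0],60],
    [[0,0,0],[0,0,0],56],
    [[0,0,0],[0,0,0],52],
    [[0,0,0],[0,0,0],48],
    [[0,0,0],[0,0,0],45],
    [[0,0,0],[0,0,0],45],
  ],
  squeeze=25,
)

```text
clock: 4.45
eef_pos: [497.0, 206.4, 5.0]
tcp_rot: [-3.141, -0.0, -0.531]
contact_force: [-2.2, -2.1, 8.1]
opening: 0.566
```

Emit:
play_rows(
  moves=[
    [[0,0,-0.005],[0,0,0],40],
    [[0,0,-0.015],[0,0,0],40],
    [[0,0,-0.03],[0,0,0],40],
    [[0,0,-0.04],[0,0,0],40],
    [[0,0,-0.04],[0,0,0],40],
    [[0,0,0],[0,0,0],40],
    [[0,0,0],[0,0,0],40],
  ],
)

```text
clock: 5.15
eef_pos: [497.5, 206.7, 136.0]
tcp_rot: [-3.139, -0.002, -0.531]
contact_force: [-0.4, 0.5, -1.1]
opening: 0.567
```

```bash
python3 - <<'E'
from h import *
import pickle
f=grab_frame("wrist");save(f,"w3");pickle.dump(f,open("w3.pkl","wb"));s=sense();print(s)
E
```

```text
{'clock': 5.2, 'qpos': array([3.91008387e-01, 3.35056669e-01, 1.90680747e+00, 3.22414295e-05,
       8.99309939e-01, 2.49300634e+00]), 'qvel': array([ 0.00177924,  0.02874357,  0.01548387,  0.00080688, -0.00478867,
        0.00149136]), 'joint_efforts': array([ 1.13677575e-03, -5.56860065e+01, -2.97149992e+01,  6.42297437e-04,
       -3.70467198e-02, -2.11780311e-04]), 'eef_pos': array([496.52933392, 206.31817107, 134.6272772 ]), 'tcp_rot': array([-3.14124382e+00, -2.32722105e-04, -5.31221718e-01]), 'contact_force': array([-0.11995422,  0.34068964, -1.74525197]), 'wrist_torque': array([0.00699153, 0.06292902, 0.02960702]), 'opening': 0.5696409299306179}
```

View pics/w3.png

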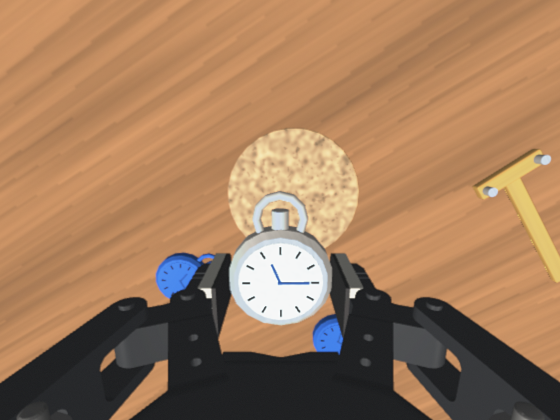

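The watch is held level in the pads at (280,280). Next I carry it up to a view of the stand.

Emit:
play_rows(
  moves=[
    [[0.006,0.018,-0.02],[0,0,0],40],
    [[0.013,0.04,-0.02],[0,0,0],40],
    [[0.013,0.04,-0.014],[0,0,0],40],
    [[0.013,0.04,-0.01],[0,0,0],40],
    [[0.013,0.04,-0.01],[0,0,0],40],
    [[0.013,0.04,-0.01],[0,0,0],40],
    [[0.013,0.04,-0.01],[0,0,0],40],
    [[0.013,0.04,-0.01],[0,0,0],40],
    [[0.013,0.04,-0.01],[0,0,0],40],
    [[0.012,0.032,0],[0,0,-0.1],40],
    [[0,0,0],[0,0,-0.12],40],
    [[0,0,0],[0,0,-0.12],40],
    [[0,0,0],[0,0,-0.09],40],
    [[0,0,0],[0,0,0],40],
    [[0,0,0],[0,0,0],40],
  ],
  squeeze=35,
)

```text
clock: 6.7
eef_pos: [414.0, -174.1, 247.3]
tcp_rot: [-3.141, 0.002, -0.104]
contact_force: [-0.6, 0.2, -1.5]
opening: 0.562
```

```bash
python3 - <<'E'
from h import *
import pickle
F={n:grab_frame(n) for n in("wrist","scene","side")};pickle.dump(F,open("f4.pkl","wb"));save(F["wrist"],"w4");s=sense();pickle.dump(s,open("s4.pkl","wb"));print(s["clock"],s["eef_pos"],s["tcp_rot"],s["qpos"],s["contact_force"],s["opening"])
E
```

```text
6.85 [ 414.39533175 -174.19600674  247.89451454] [-3.14131677e+00  7.98864114e-04 -1.02584379e-01] [-4.01294265e-01  5.64266823e-02  1.97134783e+00  3.18248374e-05
  1.11466282e+00  1.27207252e+00] [-0.22065075 -0.4981613  -1.15022902] 0.558675524045875
```

View pics/w4.png

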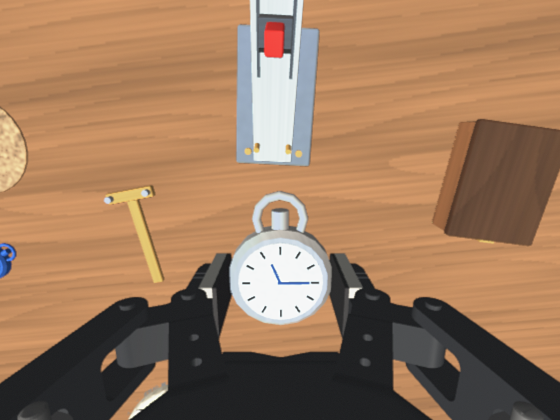

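The wrist view shows the stand with base corners at about (239,26), (318,30), (310,165) and (236,163). The pins are at (257,148) and (288,149), and the red grip is at (274,40). The held watch's centre is at (280,280). Now I measure these.

```bash
python3 - <<'E'
from h import *
import pickle
F=pickle.load(open("f4.pkl","rb"));f=F["wrist"];s=pickle.load(open("s4.pkl","rb"))
h=cv2.cvtColor(f["pixels"],cv2.COLOR_RGB2HSV)
m=cv2.inRange(h,(95,30,60),(125,140,200));k=np.zeros_like(m);k[15:180,225:335]=m[15:180,225:335];k=cv2.morphologyEx(k,cv2.MORPH_OPEN,np.ones((3,3)))
n,l,st,_=cv2.connectedComponentsWithStats(k);print(st[1:])
ys,xs=np.nonzero(k);P=np.array([onz(f,u,v,14)[:2] for u,v in zip(xs,ys)],np.float32)
r=cv2.minAreaRect(P);print("base",r)
b=cv2.boxPoints(r);print(b)
m=cv2.inRange(h,(12,120,120),(26,255,255));k=np.zeros_like(m);k[138:165,238:310]=m[138:165,238:310]
n,l,st,c=cv2.connectedComponentsWithStats(k)
for i in range(1,n):
    if st[i,4]>4: print("brass",c[i],st[i],"z69",onz(f,*c[i],69).round(1),"z14",onz(f,*c[i],15).round(1))
m=cv2.inRange(h,(0,150,60),(6,255,255))|cv2.inRange(h,(174,150,60),(179,255,255));ys,xs=np.nonzero(m[:80,240:310]);print("red",xs.min()+240,xs.max()+240,ys.min(),ys.max(),xs.mean()+240,ys.mean())
def bl(f,box):
    h=cv2.cvtColor(f["pixels"],cv2.COLOR_RGB2HSV);m=cv2.inRange(h,(0,150,60),(6,255,255));x0,y0,x1,y1=box;ys,xs=np.nonzero(m[y0:y1,x0:x1]);return xs.mean()+x0,ys.mean()+y0
S=pickle.load(open("f0.pkl","rb"))
o=[(f,xs.mean()+240,ys.mean()),(S["scene"],*bl(S["scene"],(220,200,245,220))),(S["side"],*bl(S["side"],(295,180,320,205)))]
print("red tri",tri(*o))
# watch in tool frame
R=Ro.from_euler("xyz",s["tcp_rot"]).as_matrix();p=s["eef_pos"]
e,xs,ys=watch(f,(222,180,338,330),0,71);print(e)
def ont(u,v,zt):
    c,d=ray(f,u,v);c=R.T@(c-p);d=R.T@d;return c+d*(zt-c[2])/d[2]
for off in(1,-1):
  C=ont(*e[0],off-10);Q=np.array([ont(u,v,off-7) for u,v in zip(xs,ys)]);d=(Q-C)[:,:2];rr=np.hypot(*d.T);bb=d[(rr>30)&(rr<46)&(d[:,0]>0)];u=bb.mean(0)
  print("watch in tool",C,"angle",np.arctan2(u[1],u[0]),"rmax",rr[(d[:,0]>30)].max(),"radius",np.linalg.norm(ont(e[0][0]-e[1][0]/2,e[0][1],off-10)-C))
E
```

```text
[[ 283   15   13   34  221]
 [ 257   18   19   29  195]
 [ 237   26   16  136 1859]
 [ 291   29   27  136 2238]]
base ((520.6663818359375, -179.33265686035156), (86.85640716552734, 158.52365112304688), 81.24411010742188)
[[ 435.7174  -210.18912]
 [ 592.3936  -234.32037]
 [ 605.61536 -148.4762 ]
 [ 448.93915 -124.34494]]
brass [256.24242424 147.3030303 ] [254 143   5   9  33] z69 [ 465.1 -154.8   69. ] z14 [ 462.4 -150.4   15. ]
brass [287.5        148.73333333] [286 145   4   8  30] z69 [ 460.4 -186.4   69. ] z14 [ 456.9 -187.3   15. ]
brass [247.65384615 150.65384615] [245 148   6   6  26] z69 [ 462.7 -145.6   69. ] z14 [ 459.6 -139.7   15. ]
brass [298.09090909 153.09090909] [296 151   5   5  22] z69 [ 454.9 -196.8   69. ] z14 [ 450.5 -199.5   15. ]
brass [247.54545455 163.95454545] [238 163  21   2  22] z69 [ 449.3 -143.7   69. ] z14 [ 444.  -137.5   15. ]
red 264 283 22 56 273.6646248085758 39.2542113323124
red tri (array([ 543.25768691, -183.02947694,  138.67512354]), [np.float64(0.9258683566061382), np.float64(1.0345745310144305), np.float64(1.774797512131287)])
((279.5496826171875, 274.6484375), (99.15303039550781, 101.56281280517578), 108.55518341064453)
watch in tool [ 4.03431129e-03 -4.99466861e-01 -9.00000000e+00] angle 0.0003378013245839699 rmax 39.895136056713035 radius 23.59936209029669
watch in tool [  1.00819371  -0.49496292 -11.        ] angle -0.0008358720031287339 rmax 39.28797971873934 radius 23.245487600622866
```

The measurements agree. The pins are 31.9 mm apart (32 expected) and give yaw −0.148, and the base edge gives −0.153. The rest origin comes out at about (486,−174), and the red grip lies on the axis with the pad at x≈69. The watch sits in the tool at about (0.5,−0.5) with angle 0. Now tilt and approach.

Emit:
play_rows(
  moves=[
    [[0,0,0],[0,0,0.045],40],
    [[0,0,0],[0,0.1,0],40],
    [[0,0,0],[0,0.13,0],40],
    [[0,0,0],[0,0.13,0],40],
    [[0,0,0],[0,0.1,0],40],
    [[0,0,0],[0,0.0636,0],40],
    [[-0.005,-0.002,0.02],[0,0,0],40],
    [[-0.005,-0.002,0.03],[0,0,0],40],
    [[-0.005,-0.002,0.03],[0,0,0],40],
    [[-0.004,-0.002,0.03],[0,0,0],40],
    [[-0.002,-0.002,0.025],[0,0,0],40],
    [[0,0,0.015],[0,0,0],40],
    [[0,0,0],[0,0,0],40],
    [[0,0,0],[0,0,0],40],
    [[0,0,0],[0,0,0],40],
  ],
)

```text
clock: 8.35
eef_pos: [472.3, -172.8, 108.7]
tcp_rot: [3.141, -0.525, -0.146]
contact_force: [-0.2, 0.8, -0.3]
opening: 0.556
```

```bash
cat >> h.py <<'E'
yw=-0.148;XR=np.array([np.cos(yw)*.8660,np.sin(yw)*.8660,.5]);YR=np.array([-np.sin(yw),np.cos(yw),0]);ZR=np.cross(XR,YR);RR=np.c_[XR,YR,ZR];OR=np.array([486.,-174,75])
def rc(p): return RR.T@(np.array(p)-OR)
def wr(q): return OR+RR@np.array(q,float)
def st():
    s=sense();R=Ro.from_euler("xyz",s["tcp_rot"]).as_matrix();G=np.c_[XR,-YR,-ZR]
    print(s["clock"],"tcp rest",rc(s["eef_pos"]).round(2),"rotvec err tool",Ro.from_matrix(R.T@G).as_rotvec().round(4),"F rest",(RR.T@s["contact_force"]).round(2),"open",round(s["opening"],3),s["qpos"].round(2));return s
E
python3 - <<'E'
from h import *
import pickle
f=grab_frame("wrist");pickle.dump(f,open("w5.pkl","wb"));save(f,"w5");s=st()
for q in [(-23,16,10),(-23,-16,10),(69,0,7),(107,20,0),(107,-20,0)]: print(q,proj(f,wr(q)).round(1))
h=cv2.cvtColor(f["pixels"],cv2.COLOR_RGB2HSV)
m=cv2.inRange(h,(0,150,60),(6,255,255));ys,xs=np.nonzero(m);print("red",xs.min(),xs.max(),ys.min(),ys.max());print([proj(f,wr((82+a,b,37))).round(1) for a in(-9,9) for b in(-7,7)])
E
```

```text
8.4 tcp rest [ 5.1  -0.94 36.16] rotvec err tool [-0.0006 -0.0014  0.0018] F rest [-0.24  1.21 -0.53] open 0.558 [-0.46  0.2   2.36  1.11  0.17  0.2 ]
(-23, 16, 10) [252.7 290.6]
(-23, -16, 10) [304.9 290.7]
(69, 0, 7) [279.  135.7]
(107, 20, 0) [241.6  61.6]
(107, -20, 0) [316.7  61.8]
red 265 295 84 125
[array([294.5, 127.8]), array([263.1, 127.7]), array([295.1,  84.3]), array([262.6,  84.2])]
```

View pics/w5.png

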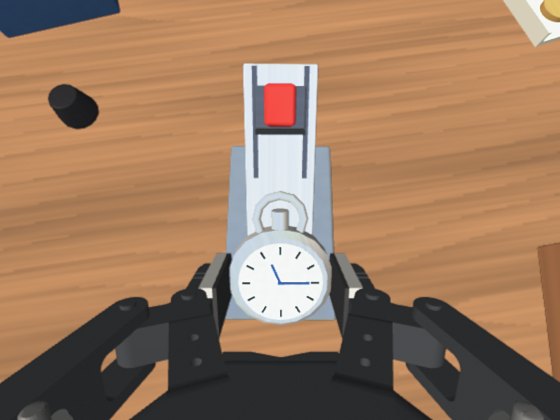

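The view along the slope normal shows the rest's top edge at (245–317,65) and the jaw at (280,105). The watch, centred at column 280, lines up with the rest axis. Lower gently until contact.

Emit:
play_rows(
  moves=[
    [[-0.001,0,0.008],[0,0,0],40],
    [[-0.001,0,0.008],[0,0,0],40],
    [[0,0,0.006],[0,0,0],40],
    [[0,0,0.003],[0,0,0],40],
    [[0,0,0.002],[0,0,0],40],
    [[0,0,0],[0,0,0],40],
    [[0,0,0],[0,0,0],40],
  ],
)

```text
clock: 9.1
eef_pos: [484.0, -174.7, 84.3]
tcp_rot: [3.141, -0.525, -0.146]
contact_force: [-0.7, -0.9, -1.4]
opening: 0.561
```

```bash
python3 -c "
from h import *
st()"
```

```text
9.1 tcp rest [ 3.03 -0.96  8.94] rotvec err tool [-0.0006 -0.0012  0.0016] F rest [-1.21 -1.02 -0.88] open 0.561 [-0.45  0.28  2.35  1.52  0.15 -0.21]
```

Emit:
play_rows(
  moves=[
    [[0,0,0.0015],[0,0,0],40],
    [[0,0,0.0015],[0,0,0],40],
    [[0,0,0.001],[0,0,0],40],
    [[0,0,0],[0,0,0],40],
  ],
)

```text
clock: 9.5
eef_pos: [485.8, -174.7, 79.9]
tcp_rot: [-3.141, -0.523, -0.146]
contact_force: [-0.6, 0.4, -1.2]
opening: 0.562
```

```bash
python3 -c "
from h import *
st()"
```

```text
9.5 tcp rest [ 2.4  -0.75  4.25] rotvec err tool [-0.001   0.0002  0.0015] F rest [-1.19  0.28 -0.68] open 0.562 [-0.45  0.29  2.35  1.58  0.15 -0.27]
```

Emit:
play_rows(
  moves=[
    [[0,0,0.001],[0,0,0],40],
    [[0,0,0.001],[0,0,0],40],
    [[0,0,0],[0,0,0],40],
  ],
)

```text
clock: 9.8
eef_pos: [486.8, -174.9, 78.2]
tcp_rot: [-3.141, -0.523, -0.146]
contact_force: [0.6, 0.5, -0.7]
opening: 0.563
```

Emit:
play_rows(
  moves=[
    [[0,0,0.0005],[0,0,0],40],
    [[0,0,0.0005],[0,0,0],40],
    [[0,0,0],[0,0,0],40],
  ],
)

```text
clock: 10.1
eef_pos: [487.2, -175.0, 77.6]
tcp_rot: [3.141, -0.524, -0.146]
contact_force: [-3.8, 0.9, 6.3]
opening: 0.559
```

```bash
python3 -c "
from h import *
st()"
```

```text
10.1 tcp rest [ 2.46 -0.8   1.63] rotvec err tool [-0.0008 -0.0003  0.0015] F rest [-0.23  0.3   7.41] open 0.559 [-0.45  0.3   2.35  1.63  0.15 -0.32]
```

Contact came at the expected height, with 7 N along the normal. Ease off slightly and slide down the slope to the pins.

Emit:
play_rows(
  moves=[
    [[0,0,-0.0005],[0,0,0],40],
    [[-0.001,0,0],[0,0,0],40],
    [[-0.001,0,0],[0,0,0],40],
    [[0,0,0],[0,0,0],40],
  ],
)

```text
clock: 10.5
eef_pos: [485.3, -174.7, 76.8]
tcp_rot: [-3.141, -0.524, -0.146]
contact_force: [0.6, 0.1, -0.3]
opening: 0.561
```

```bash
python3 -c "
from h import *
st()"
```

```text
10.5 tcp rest [ 0.42 -0.81  1.82] rotvec err tool [-0.001   0.0001  0.0014] F rest [ 0.36  0.14 -0.58] open 0.561 [-0.45  0.3   2.35  1.65  0.15 -0.34]
```

Emit:
play_rows(
  moves=[
    [[-0.0007,0,0],[0,0,0],40],
    [[-0.0005,0,0],[0,0,0],40],
    [[0,0,0],[0,0,0],40],
  ],
)

```text
clock: 10.8
eef_pos: [485.1, -174.7, 76.7]
tcp_rot: [-3.141, -0.525, -0.146]
contact_force: [3.6, 0.3, 0.7]
opening: 0.561
```

```bash
python3 -c "
from h import *
st()"
```

```text
10.8 tcp rest [ 0.15 -0.81  1.87] rotvec err tool [-0.0011 -0.0012  0.0017] F rest [ 3.42  0.8  -1.13] open 0.561 [-0.45  0.3   2.35  1.67  0.15 -0.36]
```

The pins resist with 3.4 N along x at x≈0.2, as expected. Seat the watch and release slowly.

Emit:
play_rows(
  moves=[
    [[0,0,0.0003],[0,0,0],52],
    [[0,0,0],[0,0,0],56],
    [[0,0,0],[0,0,0],58],
    [[0,0,0],[0,0,0],60],
    [[0,0,0],[0,0,0],63],
    [[0,0,0],[0,0,0],68],
    [[0,0,0],[0,0,0],75],
    [[0,0,0],[0,0,0],82],
    [[0,0,0],[0,0,0],82],
    [[0,0,-0.005],[0,0,0],82],
    [[0,0,-0.012],[0,0,0],82],
    [[0,0,-0.02],[0,0,0],82],
    [[0,0,-0.02],[0,0,0],82],
    [[0,0,-0.015],[0,0,0],82],
    [[0,0,0],[0,0,0],82],
    [[0,0,0],[0,0,0],82],
  ],
)

```text
clock: 12.4
eef_pos: [452.4, -169.5, 134.1]
tcp_rot: [-3.14, -0.526, -0.146]
contact_force: [0.8, 0.1, -0.3]
opening: 0.818
```

```bash
python3 - <<'E'
from h import *
import pickle
F={n:grab_frame(n) for n in("wrist","scene","side")};pickle.dump(F,open("f6.pkl","wb"));st();f=F["wrist"];save(f,"w6",1)
for q in [(-23,16,10),(-23,-16,10),(0,0,14),(42,0,7),(69,0,7),(107,20,0),(107,-20,0)]: print(q,proj(f,wr(q)).round(1))
E
```

```text
12.55 tcp rest [-0.54 -0.29 67.54] rotvec err tool [-0.0029 -0.0003  0.0013] F rest [-0.28  0.47  0.19] open 0.818 [-0.48  0.11  2.38  0.84  0.22  0.46]
(-23, 16, 10) [257.1 261.8]
(-23, -16, 10) [302.2 261.9]
(0, 0, 14) [279.7 232.9]
(42, 0, 7) [279.8 169.4]
(69, 0, 7) [279.9 127.1]
(107, 20, 0) [248.2  64.3]
(107, -20, 0) [311.8  64.5]
```

View pics/w6.png

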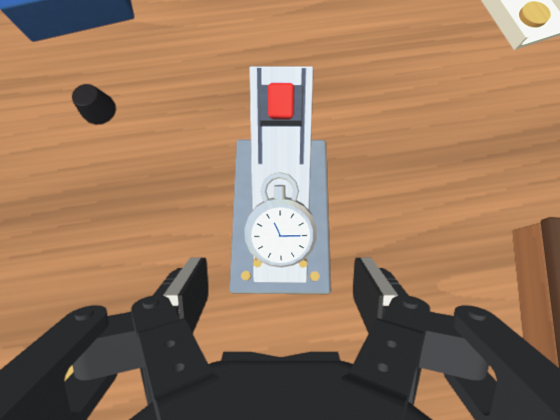

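The watch is seated. Both pins show at the rim, (257,263) and (303,263), the centre is at (280,233), and the bow at (280,174) points straight up the slope. The jaw's grip is at (281,100). Now I locate the grip and check the watch in rest coordinates.

```bash
python3 - <<'E'
from h import *
import pickle
F=pickle.load(open("f6.pkl","rb"));f=F["wrist"]
def onr(u,v,z):
    c,d=ray(f,u,v);c=rc(c);d=RR.T@d;return c+d*(z-c[2])/d[2]
h=cv2.cvtColor(f["pixels"],cv2.COLOR_RGB2HSV)
m=cv2.inRange(h,(0,150,60),(6,255,255))|cv2.inRange(h,(174,150,60),(179,255,255));m[:,:240]=0;m[:,320:]=0
ys,xs=np.nonzero(m);print("red px",xs.min(),xs.max(),ys.min(),ys.max())
for v in(ys.min(),ys.max()+1): print("grip",onr(280,v,37).round(1))
print("grip y",onr(xs.min(),100,37).round(1),onr(xs.max()+1,100,37).round(1))
col=f["pixels"][100:200,276:285].mean((1,2));print(col.astype(int))
for b in("bow px 173",173),("w centre",233): print(b,onr(280,b[1],7 if b[1]<200 else 14).round(1))
for u in (257,263),(303,263): print("pin",onr(*u,8).round(1))
E
```

```text
red px 268 293 83 118
grip [91.1 -0.1 37. ]
grip [73.  -0.1 37. ]
grip y [82.7  6.3 37. ] [82.7 -7.6 37. ]
[132 132 132 131 131 132 132 132 132 132 132 132 132 132 129 120 102  73
  58  78  84  55  55  55  54  79 170 237 235 234 234 234 234 234 234 234
 234 234 234 234 234 234 234 234 234 234 234 234 234 234 234 234 234 234
 234 234 234 234 234 234 234 234 234 234 234 234 234 234 234 234 234 232
 216 203 214 218 214 197 194 224 235 235 235 234 213 143 165 198 198 198
 198 198 199 199 199 199 199 199 200 204]
('bow px 173', 173) [39.6 -0.1  7. ]
('w centre', 233) [-0.1 -0.2 14. ]
pin [-24.8  16.2   8. ]
pin [-24.8 -16.7   8. ]
```

Emit:
play_rows(
  moves=[
    [[0.02,0,0],[0,0,0],60],
    [[0.03,0.0005,0],[0,0,0],50],
    [[0.025,0,0],[0,0,0],50],
    [[0.0075,0,0.005],[0,0,0],50],
    [[0,0,0.01],[0,0,0],50],
    [[0,0,0],[0,0,0],50],
    [[0,0,0],[0,0,0],50],
  ],
)

```text
clock: 13.25
eef_pos: [528.3, -180.6, 160.2]
tcp_rot: [-3.139, -0.521, -0.147]
contact_force: [0.4, -0.5, 0.3]
opening: 0.503
```

```bash
python3 -c "
from h import *
st()"
```

```text
13.25 tcp rest [79.67 -0.28 52.39] rotvec err tool [-0.0035  0.0025  0.001 ] F rest [ 0.59 -0.47 -0.02] open 0.503 [-0.41  0.16  2.21  0.49  0.29  0.87]
```

Emit:
play_rows(
  moves=[
    [[0.002,0.0004,0.01],[0,0,0],50],
    [[0,0,0.01],[0,0,0],50],
    [[0,0,0.008],[0,0,0],50],
    [[0,0,0.005],[0,0,0],50],
    [[0,0,0],[0,0,0],40],
    [[0,0,0],[0,0,0],30],
    [[0,0,0],[0,0,0],22],
    [[0,0,0],[0,0,0],16],
    [[0,0,0],[0,0,0],10],
    [[0,0,0],[0,0,0],8],
    [[0,0,0],[0,0,0],8],
  ],
  squeeze=25,
)

```text
clock: 14.35
eef_pos: [548.0, -184.0, 135.1]
tcp_rot: [-3.14, -0.525, -0.146]
contact_force: [-2.4, 5.2, 5.4]
opening: 0.155
```

```bash
python3 -c "
from h import *
st()"
```

```text
14.35 tcp rest [84.44 -0.72 20.59] rotvec err tool [-0.003  -0.0013  0.0017] F rest [-0.01  4.78  6.25] open 0.155 [-0.4   0.24  2.2   0.59  0.23  0.77]
```

Gripped, at 13 mm opening. Slide down 22 mm at an easy pace.

Emit:
play_rows(
  moves=[
    [[-0.001,0,-0.0007],[0,0,0],8],
    [[-0.002,0,0],[0,0,0],8],
    [[-0.002,0,0],[0,0,0],8],
    [[-0.002,0,0],[0,0,0],8],
    [[-0.002,0,0],[0,0,0],8],
    [[-0.002,0,0],[0,0,0],8],
    [[-0.002,0,0],[0,0,0],8],
    [[-0.002,0,0],[0,0,0],8],
    [[-0.002,0,0],[0,0,0],8],
    [[-0.002,0,0],[0,0,0],8],
    [[-0.001,0,0],[0,0,0],8],
    [[-0.001,0,0],[0,0,0],8],
    [[0,0,0],[0,0,0],8],
  ],
)

```text
clock: 15.65
eef_pos: [529.5, -181.1, 124.4]
tcp_rot: [-3.139, -0.524, -0.146]
contact_force: [4.4, 3.1, -4.8]
opening: 0.154
```

```bash
python3 - <<'E'
from h import *
import pickle
st();f=grab_frame("wrist");pickle.dump(f,open("w7.pkl","wb"));save(f,"w7",4,(210,180,350,330))
def onr(u,v,z):
    c,d=ray(f,u,v);c=rc(c);d=RR.T@d;return c+d*(z-c[2])/d[2]
print([proj(f,wr(q)).round(1) for q in((42,0,7),(47,0,13),(0,0,14))])
E
```

```text
15.65 tcp rest [62.84 -0.59 20.71] rotvec err tool [-0.0034 -0.0001  0.0017] F rest [ 0.98  3.75 -6.08] open 0.154 [-0.42  0.24  2.24  0.72  0.21  0.63]
[array([279.3, 290.3]), array([279.2, 287.7]), array([279.1, 361.1])]
```

View pics/w7.png

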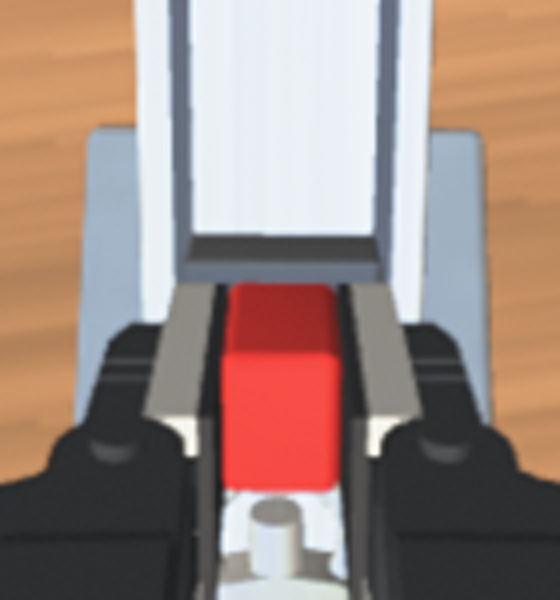

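The grip moved with the fingers, and the bow is hidden below it. By the numbers, about 5 mm remains. Creep down while watching the force.

Emit:
play_rows(
  moves=[
    [[-0.001,0,0.0003],[0,0,0],8],
    [[-0.001,0,0],[0,0,0],8],
    [[-0.001,0,0],[0,0,0],8],
    [[0,0,0],[0,0,0],8],
  ],
)

```text
clock: 16.1
eef_pos: [527.2, -180.8, 123.0]
tcp_rot: [-3.139, -0.524, -0.146]
contact_force: [0.7, 5.2, -0.8]
opening: 0.159
```

```bash
python3 -c "
from h import *
st()"
```

```text
16.1 tcp rest [60.12 -0.63 20.66] rotvec err tool [-0.0033 -0.0007  0.0017] F rest [-0.42  5.21 -0.67] open 0.159 [-0.42  0.24  2.24  0.74  0.2   0.61]
```

Emit:
play_rows(
  moves=[
    [[-0.0005,0,0],[0,0,0],8],
    [[0,0,0],[0,0,0],8],
  ],
)

```text
clock: 16.3
eef_pos: [526.9, -180.7, 122.7]
tcp_rot: [-3.139, -0.524, -0.146]
contact_force: [1.7, 5.5, 0.0]
opening: 0.155
```

```bash
python3 -c "
from h import *
st()"
```

```text
16.3 tcp rest [59.72 -0.6  20.65] rotvec err tool [-0.0034 -0.0007  0.0018] F rest [ 0.76  5.69 -0.42] open 0.155 [-0.42  0.24  2.25  0.74  0.2   0.6 ]
```

Emit:
play_rows(
  moves=[
    [[-0.0005,-0.0004,0],[0,0,0],8],
    [[-0.0005,0,0],[0,0,0],8],
    [[0,0,0],[0,0,0],8],
  ],
)

```text
clock: 16.6
eef_pos: [526.1, -180.6, 122.3]
tcp_rot: [-3.14, -0.525, -0.146]
contact_force: [1.0, 4.7, 1.1]
opening: 0.157
```

```bash
python3 -c "
from h import *
st()"
```

```text
16.6 tcp rest [58.79 -0.61 20.66] rotvec err tool [-0.0026 -0.0011  0.0016] F rest [0.77 4.83 0.78] open 0.157 [-0.42  0.24  2.25  0.75  0.2   0.6 ]
```

Emit:
play_rows(
  moves=[
    [[-0.0005,0,0],[0,0,0],8],
    [[0,0,0],[0,0,0],8],
  ],
)

```text
clock: 16.8
eef_pos: [525.5, -180.5, 122.0]
tcp_rot: [-3.14, -0.525, -0.146]
contact_force: [1.6, 4.9, 1.3]
opening: 0.157
```

```bash
python3 -c "
from h import *
st()"
```

```text
16.8 tcp rest [58.2  -0.61 20.66] rotvec err tool [-0.0027 -0.001   0.0016] F rest [1.37 5.09 0.73] open 0.157 [-0.42  0.24  2.25  0.75  0.2   0.59]
```

Travel is 26.2 mm so far and contact is close. Continuing in small steps.

Emit:
play_rows(
  moves=[
    [[-0.0004,0,0],[0,0,0],8],
    [[0,0,0],[0,0,0],8],
  ],
)

```text
clock: 17.0
eef_pos: [525.2, -180.5, 121.8]
tcp_rot: [-3.14, -0.525, -0.146]
contact_force: [1.2, 5.6, 1.5]
opening: 0.157
```

```bash
python3 -c "
from h import *
st()"
```

```text
17.0 tcp rest [57.79 -0.62 20.64] rotvec err tool [-0.0027 -0.0009  0.0016] F rest [1.04 5.67 1.09] open 0.157 [-0.42  0.24  2.25  0.76  0.2   0.59]
```

Emit:
play_rows(
  moves=[
    [[-0.0004,0,0],[0,0,0],8],
    [[0,0,0],[0,0,0],8],
  ],
)

```text
clock: 17.2
eef_pos: [524.8, -180.4, 121.6]
tcp_rot: [-3.14, -0.524, -0.146]
contact_force: [1.2, 4.7, 1.8]
opening: 0.158
```

```bash
python3 -c "
from h import *
st()"
```

```text
17.2 tcp rest [57.37 -0.61 20.64] rotvec err tool [-0.0027 -0.0009  0.0017] F rest [1.32 4.8  1.37] open 0.158 [-0.42  0.24  2.25  0.76  0.2   0.59]
```

Emit:
play_rows(
  moves=[
    [[-0.0004,0,0],[0,0,0],8],
    [[0,0,0],[0,0,0],8],
  ],
)

```text
clock: 17.4
eef_pos: [524.5, -180.4, 121.4]
tcp_rot: [-3.14, -0.525, -0.146]
contact_force: [0.4, 5.5, 1.7]
opening: 0.156
```

```bash
python3 -c "
from h import *
st()"
```

```text
17.4 tcp rest [56.99 -0.6  20.63] rotvec err tool [-0.0027 -0.0009  0.0017] F rest [0.48 5.45 1.69] open 0.156 [-0.42  0.24  2.25  0.76  0.2   0.58]
```

Emit:
play_rows(
  moves=[
    [[-0.0004,0,0],[0,0,0],8],
    [[0,0,0],[0,0,0],8],
  ],
)

```text
clock: 17.6
eef_pos: [524.2, -180.3, 121.2]
tcp_rot: [-3.14, -0.525, -0.146]
contact_force: [1.5, 5.1, 1.9]
opening: 0.162
```

```bash
python3 -c "
from h import *
st()"
```

```text
17.6 tcp rest [56.59 -0.57 20.64] rotvec err tool [-0.0027 -0.0009  0.0017] F rest [1.57 5.26 1.32] open 0.162 [-0.42  0.24  2.25  0.76  0.2   0.58]
```

Emit:
play_rows(
  moves=[
    [[-0.0004,0,0],[0,0,0],8],
    [[0,0,0],[0,0,0],8],
  ],
)

```text
clock: 17.8
eef_pos: [523.8, -180.3, 121.0]
tcp_rot: [-3.14, -0.525, -0.146]
contact_force: [0.8, 5.0, 1.4]
opening: 0.158
```

```bash
python3 -c "
from h import *
st()"
```

```text
17.8 tcp rest [56.2  -0.6  20.64] rotvec err tool [-0.0027 -0.0009  0.0016] F rest [0.77 5.05 1.18] open 0.158 [-0.42  0.24  2.25  0.77  0.2   0.58]
```

Emit:
play_rows(
  moves=[
    [[-0.0004,0,0],[0,0,0],8],
    [[0,0,0],[0,0,0],8],
  ],
)

```text
clock: 18.0
eef_pos: [523.5, -180.2, 120.8]
tcp_rot: [-3.14, -0.525, -0.146]
contact_force: [1.5, 4.4, 1.5]
opening: 0.154
```

```bash
python3 -c "
from h import *
st()"
```

```text
18.0 tcp rest [55.8  -0.6  20.64] rotvec err tool [-0.0027 -0.0009  0.0017] F rest [1.52 4.59 0.89] open 0.154 [-0.42  0.24  2.25  0.77  0.2   0.57]
```

```bash
python3 - <<'E'
from h import *
import pickle
f=grab_frame("wrist");st();F6=pickle.load(open("f6.pkl","rb"))["wrist"]
def onr(f,u,v,z):
    c,d=ray(f,u,v);c=rc(c);d=RR.T@d;return (c+d*(z-c[2])/d[2]).round(1)
for g,n in((f,"now"),(pickle.load(open("w7.pkl","rb")),"w7")):
    col=g["pixels"][240:320,276:284].mean(1).astype(int);print(n,[(i+240,c[0],c[1]) for i,c in enumerate(col)][10:72:1] if n=="now" else "")
    for v in(268,302.5): print(n,v,onr(g,280,v,37))
print("pad edge f6",onr(F6,280,126,13),"bow",onr(F6,280,171.5,7))
save(f,"w8",5,(225,240,335,360))
E
```

```text
18.05 tcp rest [55.8  -0.6  20.64] rotvec err tool [-0.0027 -0.0009  0.0016] F rest [0.75 5.2  1.42] open 0.162 [-0.42  0.24  2.25  0.77  0.2   0.57]
now [(250, np.int64(120), np.int64(100)), (251, np.int64(150), np.int64(49)), (252, np.int64(152), np.int64(39)), (253, np.int64(152), np.int64(41)), (254, np.int64(153), np.int64(41)), (255, np.int64(154), np.int64(41)), (256, np.int64(155), np.int64(41)), (257, np.int64(156), np.int64(42)), (258, np.int64(157), np.int64(42)), (259, np.int64(158), np.int64(42)), (260, np.int64(158), np.int64(42)), (261, np.int64(159), np.int64(42)), (262, np.int64(160), np.int64(42)), (263, np.int64(160), np.int64(43)), (264, np.int64(161), np.int64(43)), (265, np.int64(161), np.int64(43)), (266, np.int64(160), np.int64(43)), (267, np.int64(170), np.int64(45)), (268, np.int64(210), np.int64(52)), (269, np.int64(238), np.int64(62)), (270, np.int64(245), np.int64(70)), (271, np.int64(246), np.int64(73)), (272, np.int64(246), np.int64(76)), (273, np.int64(247), np.int64(77)), (274, np.int64(247), np.int64(77)), (275, np.int64(247), np.int64(77)), (276, np
[... 752 characters left out ...]
, np.int64(246), np.int64(74)), (298, np.int64(246), np.int64(74)), (299, np.int64(246), np.int64(74)), (300, np.int64(246), np.int64(73)), (301, np.int64(246), np.int64(71)), (302, np.int64(236), np.int64(96)), (303, np.int64(209), np.int64(168)), (304, np.int64(208), np.int64(216)), (305, np.int64(208), np.int64(216)), (306, np.int64(209), np.int64(215)), (307, np.int64(209), np.int64(215)), (308, np.int64(209), np.int64(215)), (309, np.int64(209), np.int64(215)), (310, np.int64(209), np.int64(216)), (311, np.int64(210), np.int64(216))]
now 268 [63.  -0.4 37. ]
now 302.5 [45.5 -0.4 37. ]
w7 
w7 268 [70.1 -0.4 37. ]
w7 302.5 [52.6 -0.5 37. ]
pad edge f6 [69.6 -0.1 13. ] bow [40.6 -0.1  7. ]
```

View pics/w8.png

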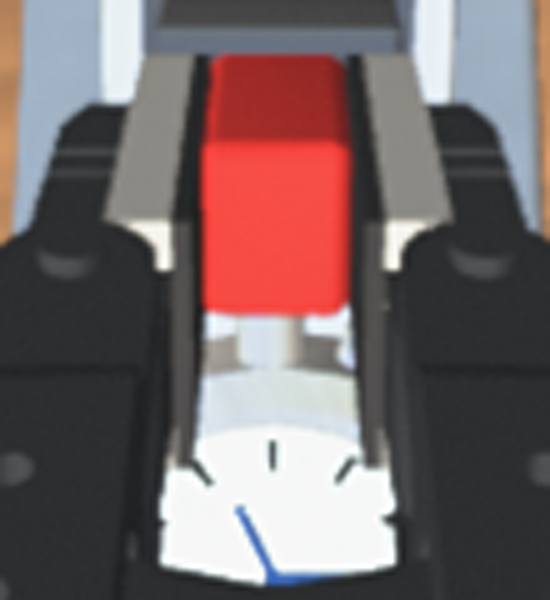

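This is picture 12, the last. The grip has not slipped in the fingers, and the watch still sits straight with its 12 o'clock tick at column 279. The pad face is at about 41 mm and the bow at 40.6–42 mm. A few more tiny steps until the force rises.

Emit:
play_rows(
  moves=[
    [[-0.0004,0,0],[0,0,0],8],
    [[0,0,0],[0,0,0],8],
  ],
)

```text
clock: 18.25
eef_pos: [523.2, -180.1, 120.6]
tcp_rot: [-3.14, -0.525, -0.146]
contact_force: [0.6, 5.3, 1.3]
opening: 0.154
```

```bash
python3 -c "
from h import *
st()"
```

```text
18.25 tcp rest [55.41 -0.6  20.65] rotvec err tool [-0.0027 -0.0009  0.0016] F rest [0.46 5.29 1.18] open 0.154 [-0.42  0.24  2.25  0.77  0.2   0.57]
```

Emit:
play_rows(
  moves=[
    [[-0.0003,0,0],[0,0,0],8],
    [[0,0,0],[0,0,0],8],
  ],
)

```text
clock: 18.45
eef_pos: [523.0, -180.1, 120.5]
tcp_rot: [-3.14, -0.525, -0.146]
contact_force: [0.6, 5.1, 2.1]
opening: 0.157
```

```bash
python3 -c "
from h import *
st()"
```

```text
18.45 tcp rest [55.25 -0.59 20.65] rotvec err tool [-0.0027 -0.0011  0.0017] F rest [0.92 5.15 1.89] open 0.157 [-0.42  0.24  2.25  0.78  0.2   0.57]
```

Emit:
play_rows(
  moves=[
    [[-0.0003,0,0],[0,0,0],8],
    [[0,0,0],[0,0,0],8],
  ],
)

```text
clock: 18.65
eef_pos: [522.9, -180.1, 120.5]
tcp_rot: [-3.14, -0.525, -0.146]
contact_force: [2.2, 5.7, 2.4]
opening: 0.155
```

```bash
python3 -c "
from h import *
st()"
```

```text
18.65 tcp rest [55.13 -0.63 20.66] rotvec err tool [-0.0027 -0.0013  0.0016] F rest [2.3  5.94 1.4 ] open 0.155 [-0.42  0.24  2.26  0.78  0.2   0.56]
```

Emit:
play_rows(
  moves=[
    [[-0.0003,0,0],[0,0,0],8],
    [[0,0,0],[0,0,0],8],
  ],
)

```text
clock: 18.85
eef_pos: [522.8, -180.1, 120.4]
tcp_rot: [-3.14, -0.525, -0.146]
contact_force: [3.3, 6.6, 2.3]
opening: 0.156
```

```bash
python3 -c "
from h import *
st()"
```

```text
18.85 tcp rest [55.01 -0.62 20.66] rotvec err tool [-0.0027 -0.0015  0.0017] F rest [3.18 7.01 0.87] open 0.156 [-0.42  0.24  2.26  0.78  0.2   0.56]
```

Contact is clear. Over the last steps the force along the slope rose from about 0.9 to 3.2 N, and motion stalled at 0.12 mm per 0.3 mm commanded. Release and retreat.

Emit:
play_rows(
  moves=[
    [[0,0,0],[0,0,0],16],
    [[0,0,0],[0,0,0],20],
    [[0,0,0],[0,0,0],28],
    [[0,0,0],[0,0,0],36],
    [[0,0,0],[0,0,0],45],
    [[0,0,0],[0,0,0],45],
    [[0,0,-0.006],[0,0,0],45],
    [[0,0,-0.015],[0,0,0],45],
    [[0,0,-0.025],[0,0,0],45],
    [[0,0,-0.03],[0,0,0],45],
    [[0,0,-0.015],[0,0,0],45],
    [[0,0,0],[0,0,0],45],
    [[0,0,0],[0,0,0],45],
  ],
)

```text
clock: 20.15
eef_pos: [477.6, -173.8, 199.0]
tcp_rot: [-3.14, -0.526, -0.146]
contact_force: [0.1, -0.1, -0.5]
opening: 0.449
```

```bash
python3 - <<'E'
from h import *
import pickle
st();f=grab_frame("wrist");pickle.dump(f,open("w9.pkl","wb"))
F6=pickle.load(open("f6.pkl","rb"))["wrist"]
def onr(f,u,v,z):
    c,d=ray(f,u,v);c=rc(c);d=RR.T@d;return (c+d*(z-c[2])/d[2]).round(1)
h=cv2.cvtColor(f["pixels"],cv2.COLOR_RGB2HSV)
m=cv2.inRange(h,(0,150,60),(6,255,255))|cv2.inRange(h,(174,150,60),(179,255,255));m[:,:230]=0;m[:,330:]=0
ys,xs=np.nonzero(m);print("red",xs.min(),xs.max(),ys.min(),ys.max(),onr(f,280,ys.max()+1,37),onr(f,280,ys.min(),37))
m=cv2.inRange(h,(12,120,100),(28,255,255));k=np.zeros_like(m);k[180:,225:340]=m[180:,225:340];n,l,s_,c=cv2.connectedComponentsWithStats(k)
for i in range(1,n):
    if s_[i,4]>8: print("brass",c[i].round(1),s_[i,4],onr(f,*c[i],8))
for z,q in(("watch",(0,0,14)),("bow",(42,0,7)),("pin",(-23,16,8))): print(z,proj(f,wr(q)).round(1))
# dial: brightest disc
w=cv2.inRange(h,(0,0,215),(179,25,255));w[:, :225]=0;w[:,335:]=0;n,l,s_,c=cv2.connectedComponentsWithStats(cv2.morphologyEx(w,cv2.MORPH_CLOSE,np.ones((5,5))))
for i in range(1,n):
    if s_[i,4]>300: print("white",c[i].round(1),s_[i],onr(f,*c[i],14))
# profile across the gap along centre column and at ±4 px
cc=proj(f,wr((42,0,7)));r0=int(cc[1])-14
print(r0,f["pixels"][r0:r0+34,277:284].mean((1,2)).astype(int))
b,a=f["pixels"],F6["pixels"]
E
```

```text
20.15 tcp rest [ 54.77  -1.05 111.56] rotvec err tool [-0.0021 -0.0021  0.0017] F rest [-0.15 -0.07 -0.53] open 0.449 [-0.46  0.01  2.27  0.42  0.39  0.91]
red 270 288 208 235 [45.2 -0.7 37. ] [66.8 -0.7 37. ]
brass [233.3 212.3] 1197 [55.7 38.2  8. ]
brass [328.8 213.7] 1531 [ 54.6 -41.2   8. ]
brass [260.6 298.9] 18 [-25.1  16.6   8. ]
brass [297.6 299.3] 15 [-25.4 -16.7   8. ]
brass [251.1 303.6] 31 [-29.8  25.4   8. ]
brass [307.5 303.8] 28 [-29.9 -25.7   8. ]
brass [280.1 336. ] 3345 [-63.8  -0.9   8. ]
watch [279.1 276.7]
bow [279.2 227.7]
pin [261.3 296.9]
white [279.4 234.1] [ 252  151   53  162 5671] [38.7 -0.2 14. ]
213 [ 78 100 122 128 131 131 131 131 130 130 130 130 130 130 129 129 129 129
 129 129 129 128 128 157 210 225 156 137 161 196 197 197 198 198]
```

The arm is clear, the pins are visible, and the grip's lower edge at 45.2 puts the pad face at 41.2 mm. One numeric check remains: whether the watch or anything else moved, by differencing the fixed cameras.

```bash
python3 - <<'E'
from h import *
import pickle
F0,F6=[pickle.load(open(n,"rb")) for n in("f0.pkl","f6.pkl")];F9=pickle.load(open("w9.pkl","rb"))
for n in("scene","side"):
    g=grab_frame(n)
    for t,F in(("since start",F0),("since seat",F6)):
        d=(cv2.absdiff(g["pixels"],F[n]["pixels"]).max(2)>45).astype(np.uint8);d=cv2.morphologyEx(d,cv2.MORPH_OPEN,np.ones((2,2)))
        _,_,s,_=cv2.connectedComponentsWithStats(d);print(n,t,[list(map(int,x)) for x in s[1:] if x[4]>12])
    print(n,"watch at",proj(g,wr((0,0,14))).round(),"grip",proj(g,wr((54,0,30))).round())
# dial circle in the wrist views
def onr(f,u,v,z):
    c,d=ray(f,u,v);c=rc(c);d=RR.T@d;return (c+d*(z-c[2])/d[2]).round(2)
for f,n in((F6["wrist"],"seat"),(F9,"end")):
    c=proj(f,wr((0,0,14)));s=np.linalg.norm(proj(f,wr((22,0,14)))-c);g=cv2.cvtColor(f["pixels"],cv2.COLOR_RGB2GRAY);x,y=int(c[0])-60,int(c[1])-60
    C=cv2.HoughCircles(cv2.resize(g[y:y+120,x:x+120],None,fx=4,fy=4,interpolation=cv2.INTER_CUBIC),cv2.HOUGH_GRADIENT,1,30,param1=80,param2=15,minRadius=int(3.3*s),maxRadius=int(4.9*s))
    if C is not None: print(n,[(onr(f,x+q[0]/4,y+q[1]/4,14),round(q[2]/4/s*22,1)) for q in C[0][:2]])
st()
E
```

```text
scene since start [[0, 0, 10, 9, 60], [152, 0, 114, 106, 4426], [249, 0, 22, 72, 718], [174, 55, 5, 8, 28], [244, 59, 24, 33, 644], [233, 62, 3, 15, 31], [0, 78, 4, 7, 23], [0, 87, 43, 69, 1307], [185, 103, 58, 75, 2205], [341, 193, 16, 14, 164], [219, 207, 23, 18, 198]]
scene since seat [[152, 0, 72, 97, 3158], [183, 2, 3, 7, 20], [184, 88, 61, 107, 2534], [193, 126, 3, 7, 18], [196, 156, 6, 5, 20], [227, 207, 15, 18, 126]]
scene watch at [227. 214.] grip [230. 209.]
side since start [[422, 0, 15, 32, 348], [410, 0, 55, 250, 6650], [448, 0, 42, 132, 2942], [486, 0, 68, 75, 3133], [322, 31, 99, 156, 3968], [417, 64, 10, 15, 71], [512, 73, 17, 38, 372], [386, 81, 32, 29, 473], [471, 80, 59, 113, 2535], [445, 90, 6, 5, 26], [406, 114, 13, 45, 329], [405, 116, 6, 3, 13], [393, 159, 19, 96, 409], [463, 184, 17, 19, 138], [302, 191, 18, 20, 194], [468, 192, 43, 82, 1379], [494, 196, 7, 5, 29], [541, 207, 11, 9, 56], [325, 211, 10, 11, 48], [469, 232, 10, 16, 103], [527, 236, 33, 41, 722], [440, 240, 29, 54, 419], [400, 242, 38, 27, 745], [401, 270, 41, 39, 988], [475, 275, 29, 19, 102], [
[... 335 characters left out ...]
4, 79], [506, 111, 7, 27, 81], [508, 111, 22, 44, 455], [379, 112, 10, 7, 53], [460, 122, 7, 9, 37], [482, 133, 15, 59, 510], [457, 140, 4, 6, 18], [493, 145, 18, 81, 738], [387, 159, 5, 4, 14], [302, 190, 18, 21, 196], [471, 198, 28, 76, 1042], [498, 227, 5, 6, 23], [432, 270, 12, 33, 84]]
side watch at [324. 216.] grip [314. 199.]
seat [(array([ 2.34,  0.22, 14.  ]), np.float64(23.2)), (array([-3.38, -0.64, 14.  ]), np.float64(26.8))]
end [(array([ 1.28,  0.19, 14.  ]), np.float64(25.4)), (array([-2.97, -5.42, 14.  ]), np.float64(18.3))]
20.3 tcp rest [ 53.9   -0.79 110.76] rotvec err tool [-0.0029  0.0003  0.0015] F rest [-0.2   0.27 -0.16] open 0.451 [-0.46  0.01  2.27  0.42  0.39  0.91]
```

```bash
python3 -c "
from rig import *
print(sign_off())"
```

```text
the job is handed in; nothing more can be done
None
```

The watch lies dial up on the sloping rest, rim against both brass pins and bow pointing straight up the slope. The jaw pad is against the bow. I handed the job in at about 20 s on the robot's clock, with the arm clear and touching nothing.

**Seating:** The watch was set down with about 7 N of contact and slid to the pins, which pushed back with about 3.4 N. After I let go, the camera put its centre at x ≈ −0.1 mm on the rest, with both pins at the rim.

**Jaw:** I gripped the red grip and slid the jaw down in small steps. At the end the force along the slope rose from about 1 N to 3.2 N and the jaw stalled, so it pressed on the bow with only about 2 N. By camera the pad face ended at 41.2 mm, where the bow's tip measured 40.6 mm and should nominally be 42 mm. These agree within the calibration.

**Other things:** Comparing camera pictures, only the arm, the watch and the jaw had changed; nothing else on the bench showed as moved.

**Weak checks:**
- An automatic circle fit of the dial, before and after moving the jaw, scattered by several millimetres and told me nothing. That the watch stayed put rests on the side-camera comparison.
- My 12 pictures were used up before the release, so the final state was checked only by numbers.

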